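# Rake used culture dishes off the tilted tray into the discard bin

### The arm

A 6-joint arm with a two-finger parallel gripper is mounted at the origin on a cart in front of the work surface, level with it; the furniture and walls round the work are solid. World frame = base frame: x ahead of the robot, y to its left, z up, the work surface at z = 0. Lengths are in m, angles in rad, forces in N, time in s.
With the tool pointing down it reaches from about 0.4 to 0.825 m from the base axis. Payload 7 kg.
Tool frame: the origin (TCP) lies midway between the tips of the shut fingers; the grasp point (between the pads) lies 19 mm behind it; z points along the fingers, y is the line along which they close (so a half turn about z gives the same grasp; the last joint's range is limited). The gripper opens to 88 mm and grips with 3 to 60 N. Pads are 19 mm wide; open, the fingers measure 130 mm over their backs; the gripper's body (78 mm by 193 mm) begins 47 mm behind the grasp point.
Start: joints at [-0.883, 0.359, 0.012, 0, -1.224, -0.288], TCP at [0.263, -0.622, 0.227] pointing down, gripper open.
Joint ranges: [-3.07, 3.07], [-1.43, 2.12], [-1.02, 1.25], [-3.03, 1.67], [-3.05, -0], [-3.03, 3.03]. Speed limits (rad/s): [2.39, 2.39, 3.01, 3.14, 3.14, 3.14].

### API

Orientations are given as [roll, pitch, yaw] about the fixed x, y, z axes, in that order (R = Rz(yaw) Ry(pitch) Rx(roll)).
In Python, from station import get_state, grab_frame, calibration, job_done, boxes_of, regions_of, spot_point gives the robot as it stands. The module is installed in compiled form; this text tells all that it offers.
- The arm moves only by the tool arm_command, never from a script. Its argument "commands" is a list of rows, each an object of numbers: "tx", "ty", "tz": the shift along the tool's x, y, z each as a share of 25 cm, from -1 to 1; "twist": the turn about the tool's z as a share of 180 degrees, from -1 to 1. A call has exactly 8 rows; each row is the pose to reach, as a shift and turn from the pose commanded when the call began, along the tool's axes at that moment, turning the shorter way round; what a row does not reach only later rows make up. A row lasts 1/12 s, in which the tool goes at most 41.7 mm and 7.16 degrees, less where a joint would pass 70% of its speed; a pose out of reach is approached as far as the arm can. A call with a number of a shift or a turn outside -1 to 1 is refused whole. A call with a gripper value outside its range is refused whole. "claw" is the opening, from 0 (shut) to 1 (fully open), set as the call begins (left out, the last holds). The fingers move at their own pace and stop on an object; "grip_force" is the grip in N (left out, the last holds). Time passes only in rows, so rows that repeat a pose let the fingers close, or fill a call up. It gives the time, the measured TCP pose, the force, the opening and the grip force at its end, in the units of the state.
- get_state(): the state, without advancing time (a new reading comes with each control period).
- grab_frame(name): name is "scene" or "top"; returns the picture (400x640x3 uint8, red, green, blue); there is no depth.
- calibration(name): a dict with "camera_matrix" (3x3 intrinsics, pixels), "k1" (the pictures are not rectified: a ray, as slopes to the right and down, at radius r is drawn at 1 + k1 r^2 times it, then the intrinsics apply), "extrinsics" (4x4, takes a point from camera to world coordinates). Camera axes: x right, y down, z forward; pixel columns grow to the right and rows downward; lengths in m; the calibration is good to about 2 mm. A picture is of the moment at which its call begins. calibration takes no time and is no camera call.
- job_done(): hands the job in; it is judged then, once.
Trained networks look in the newest picture that a camera, given by its name, has taken for a name from the list of things; names that differ only in an ending like _2 or _b are one class to them, and where a whole thing is asked for, a point or a joint stands for the part that bears it (a point fixed in the world has none). Each returns a list of dicts, best first, with "score" (0 to 1); they miss things now and then, are a little off and sometimes report something else, mostly with a low value. They report only what shows in the picture. A call takes as long as a camera call. They do not tell look-alikes from the thing itself.
- boxes_of(query, camera): "rect" ([left, top, right, bottom] in pixels, round what is visible of it).
- regions_of(query, camera): "region" (400x640 bool, what is visible of it) and "rect" ([left, top, right, bottom] in pixels, round what is visible of it).
- spot_point(query, camera): "uv" ([column, row] in pixels: a listed point, or the origin of a listed thing).
The state is a dict: "t": time; "q": joint angles; "qd": joint speeds; "joint_efforts": joint torques, N m; "eef_pos": TCP position; "ee_rot": TCP orientation; "force": force on the tool from outside, world axes, zero at the start; "moment": the same for the moment, N m; "width": finger opening in m; "gripper_force": force on a finger pad.
Only numpy, scipy, OpenCV 4.12 (cv2) and the standard library are available. Lean on these libraries where they do the work, as an engineer would, in place of code of your own. Each camera call takes 0.05 s, during which the arm holds its last target. There are 200 camera calls.

### The job

Swing the steel tray up by its handle until it reaches its stop, so that it slopes towards the discard bin, and leave it tilted. Then take the rake and sweep all three used culture dishes off the tray floor, over the open lip, into the bin; do not touch the dishes with the gripper. Finally stand the rake back on the bench as it stood before, and leave the other things alone.

Things in the scene. Friction and masses are not known exactly. Their poses are not given: they have to be found in the camera images.
- stand: fixed grey metal stand, 180 x 190 mm, that carries the steel tray on a hinge. Origin on the bench, 20 mm to the -x side of its base plate's centre. Its -x axis points downhill, from the tray's handle to its open lip and the bin; y runs along the hinge, z is up
- tray_hinge (a point): point on the tray's hinge axis, in the middle of the tray's width, 105 mm above the bench, 45 mm to the -x side of the stand's origin; fixed, axes as the stand's; the tray turns about y here. The tray floor is 4 mm thick, its underside in the plane through this axis; it reaches from 60 mm downhill of the hinge (open lip, no wall) to 150 mm uphill (back wall)
- tray (a joint): tilt of the tray: 0 level (as it starts), grows as the handle side rises, 0.40 rad at the stop. The hinge is stiff (1.8 N m of friction: 9 to 11 N at the handle lifts it) and stays where it is left, but a push of over 8 N down on its high end lowers it again
- tray_handle (a point): middle of the tray's handle, a round dark bar 12 mm thick, 100 mm long, parallel to the hinge: 170 mm uphill of the hinge, 58 mm above the underside of the tray floor, 32 mm above the wall tops, 20 mm beyond the back wall; free on both sides for fingers reaching up to 25 mm below its centre. Axes turn with the tray (+x uphill). The bar can turn between fingers as the tray tilts
- tray_lip (a point): middle of the open low end of the steel tray (210 x 160 mm), on the floor's upper face. Axes turn with the tray: +x uphill along the floor (inner face of the back wall at +205 mm), y across (inner faces of the side walls at +-75 mm), z square to the floor. Walls 5 mm thick, 22 mm high above the floor
- bin: open white discard bin, 140 (x) x 180 (y) x 62 mm high, walls 4 mm, 0.8 kg, standing loose on the bench below the lip, which overhangs its uphill wall; origin at the centre of its underside, z up
- rake: rake, about 0.18 kg: upright steel blade 116 mm wide (y), 4 mm thick, 46 mm high; level grey handle 18 x 18 mm (40 to 58 mm above the blade's edge) running 146 mm from the blade to -x; at its end a foot, 30 mm wide, so that it stands on blade and foot. Origin mid-way along the blade's lower edge, z up. Pull it to its -x, handle ahead and level: the foot then clears dishes and lip
- rake_grip (a point): grip point in the middle of the handle's section, 65 mm from the blade (rake frame -65, 0, 49 mm), near the rake's centre of mass; axes as the rake's, the handle along x
- dish_1: used culture dish with its lid, clear with beige filling, disc 57 mm across and 15 mm high; origin at the centre of its underside, z up. It clings: it does not slide down the tilted tray by itself, but about a newton pushes it. It starts on the tray floor, nearer the lip, left or right
- dish_2: used culture dish with its lid, clear with beige filling, disc 57 mm across and 15 mm high; origin at the centre of its underside, z up. It clings: it does not slide down the tilted tray by itself, but about a newton pushes it. It starts on the tray floor, nearer the lip, left or right
- dish_3: used culture dish with its lid, clear with beige filling, disc 57 mm across and 15 mm high; origin at the centre of its underside, z up. It clings: it does not slide down the tilted tray by itself, but about a newton pushes it. It starts on the tray floor, nearer the back wall, its edge at least 40 mm from it
- amber_bottle: a bystander that stands loose on the bench and is to be left alone; origin at the centre of its underside; brown bottle, 45 x 45 x 90 mm
- canister: a bystander that stands loose on the bench and is to be left alone; origin at the centre of its underside; white round canister with a dark foot, 41 x 41 x 67 mm
- tape: a bystander that stands loose on the bench and is to be left alone; origin at the centre of its underside; roll of tape lying flat, 66 x 66 x 18 mm
There are look-alikes about, which are no part of the job. Leave any black, green or yellow look-alike of the dish_1 alone.

How it is judged:
By the outcome, as a careful person would: the job done as asked, in the order asked, and still so for the second after the job is handed in, with the robot touching nothing.
It also fails if it takes over 64 s, if anything falls off the work surface, if the arm or the gripper's body presses on something with over 40 N, if the wrist force passes 120 N, or if a joint passes its speed limit or range.

## Working session

There is one attempt and no reset: what is moved stays moved. The work goes in short steps, Python scripts to look and compute and a tool call to move; the robot and the scene stay as the last step left them, time stands still between calls to the robot, and variables do not carry over. Pictures are saved under pics/ and viewed, at most 10 in all, crops included, and the job is handed in when it is done.

Besides the shell and the picture viewer there is one more tool, called after "Request:" by a JSON object that holds its "fn" and its "kwargs", one argument or row to a line. arm_command: Moves the arm, as the interface text tells. Shift numbers are shares of 25 cm and turn numbers shares of 180 degrees, none past 1 either way. Its arguments: {"type":"object","properties":{"commands":{"type":"array"},"claw":{"type":"number"},"grip_force":{"type":"number"}},"required":["commands"]}

```bash
mkdir -p pics; cat > h.py <<'E'
import numpy as np, cv2
from station import *
from scipy.spatial.transform import Rotation as R
def ray(cam,uv):
    c=calibration(cam);K=np.array(c["camera_matrix"]);k=c["k1"];E=np.array(c["extrinsics"])
    d=np.array([(uv[0]-K[0,2])/K[0,0],(uv[1]-K[1,2])/K[1,1]]);s=d.copy()
    for _ in range(20): s=d/(1+k*(s@s))
    return E[:3,3],E[:3,:3]@np.array([s[0],s[1],1])
def atz(cam,uv,z):
    o,d=ray(cam,uv);return o+d*(z-o[2])/d[2]
def proj(cam,P):
    c=calibration(cam);K=np.array(c["camera_matrix"]);k=c["k1"];E=np.array(c["extrinsics"])
    p=E[:3,:3].T@(np.array(P)-E[:3,3]);s=p[:2]/p[2];s=s*(1+k*(s@s));return K[:2,:2]@s+K[:2,2]
def tri(a,b):
    (o1,d1),(o2,d2)=ray("scene",a),ray("top",b)
    A=np.stack([d1,-d2],1);t=np.linalg.lstsq(A,o2-o1,rcond=None)[0]
    p,q=o1+t[0]*d1,o2+t[1]*d2;return (p+q)/2,np.linalg.norm(p-q)
def save(cam,n,rect=None,f=1):
    im=grab_frame(cam)[...,::-1]
    if rect: a,b,c,d=rect;im=cv2.resize(im[b:d,a:c],None,fx=f,fy=f,interpolation=cv2.INTER_CUBIC)
    cv2.imwrite("pics/"+n,im)
E
python3 - <<'E'
from h import *
np.set_printoptions(precision=3,suppress=True)
save("scene","s0.png");save("top","t0.png")
for c in("scene","top"): print(c,np.array(calibration(c)["extrinsics"])[:3,3])
for q in ["stand","tray_hinge","tray_handle","tray_lip","bin","rake","rake_grip","dish_1"]:
    r={c:spot_point(q,c)[:4] for c in("scene","top")}
    print(q,{c:[(np.round(x["uv"]),round(x["score"],2)) for x in r[c]] for c in r})
    if r["scene"] and r["top"]: print("   ",*tri(r["scene"][0]["uv"],r["top"][0]["uv"]))
s=get_state();print(s["t"],s["eef_pos"],s["ee_rot"],s["width"])
E
```

```text
scene [-0.33  -0.786  1.16 ]
top [0.429 0.046 1.23 ]
stand {'scene': [(array([295., 229.]), 0.85)], 'top': [(array([296., 204.]), 0.79)]}
    [0.517 0.125 0.009] 0.003940764592128893
tray_hinge {'scene': [(array([299., 214.]), 0.67)], 'top': [(array([305., 207.]), 0.95)]}
    [0.502 0.089 0.112] 0.0026434927719901193
tray_handle {'scene': [(array([275., 177.]), 0.59)], 'top': [(array([250., 190.]), 0.66)]}
    [0.547 0.243 0.162] 0.0031011870225241146
tray_lip {'scene': [(array([305., 223.]), 0.62)], 'top': [(array([327., 210.]), 0.73), (array([292., 201.]), 0.38)]}
    [0.485 0.033 0.116] 0.014577476930257053
bin {'scene': [(array([314., 257.]), 0.7)], 'top': [(array([343., 215.]), 0.77), (array([199., 254.]), 0.31)]}
    [ 0.473 -0.019  0.006] 0.020234791635645004
rake {'scene': [(array([399., 289.]), 0.96)], 'top': [(array([429., 192.]), 0.87), (array([247., 186.]), 0.62)]}
    [ 0.551 -0.301 -0.002] 0.005048406440005218
rake_grip {'scene': [(array([409., 292.]), 0.81)], 'top': [(array([448., 200.]), 0.75)]}
    [ 0.523 -0.348  0.047] 0.0010949475900035599
dish_1 {'scene': [(array([362., 275.]), 0.81), (array([296., 201.]), 0.64), (array([334., 204.]), 0.61), (array([311., 212.]), 0.58)], 'top': [(array([287., 189.]), 0.78), (array([356., 157.]), 0.73), (array([393., 202.]), 0.62), (array([234., 248.]), 0.62)]}
    [ 0.67   0.082 -0.311] 0.23737997146334158
0.9 [ 0.263 -0.622  0.227] [ 3.142  0.    -2.742] 0.08785872336840943
```

View pics/s0.png

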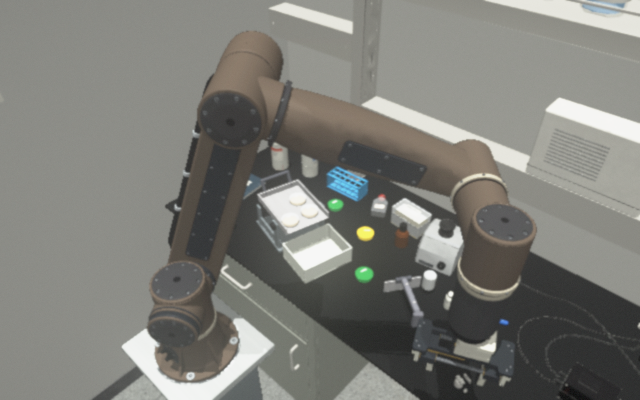

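View pics/t0.png

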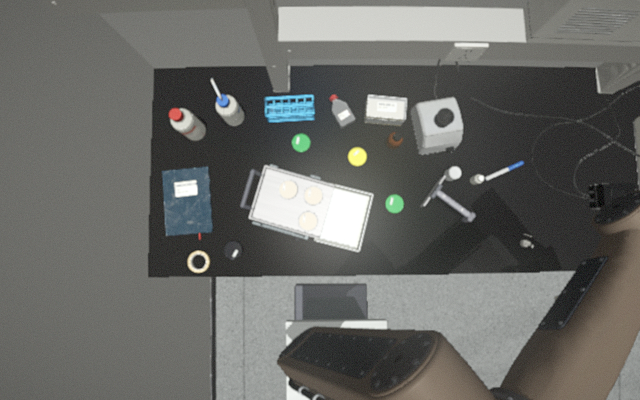

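The scene shows the tray at (290,207) with three beige dishes, the bin at (317,250), and the rake at (405,295). In the top view the dishes sit at (288,189), (313,196) and (308,220), with the tray handle at (249,190) and the rake grip at (448,200).

Possible mix-ups:
- **Dishes:** the green discs at top (301,142) and (394,203), yellow at (357,156) and black at (233,250) are look-alikes to leave alone. The beige ones on the tray are mine.
- **Rake:** the brush at (497,172) could be mistaken for it. The rake is the T-shape at (448,200).

Next is a finer fit and one close crop.

```bash
python3 - <<'E'
from h import *
np.set_printoptions(precision=4,suppress=True)
im=grab_frame("top")[...,::-1]
a=cv2.resize(im[150:260,230:390],None,fx=4.5,fy=4.5,interpolation=cv2.INTER_CUBIC)
b=cv2.resize(im[150:235,400:490],None,fx=5.5,fy=5.5,interpolation=cv2.INTER_CUBIC)
cv2.imwrite("pics/ta.png",a);cv2.imwrite("pics/tb.png",b)
for q in ["tray","bin","rake","canister","dish_1","amber_bottle"]:
    for r in regions_of(q,"top")[:5]:
        m=r["region"].astype(np.uint8);c=np.argwhere(m)[:,::-1].mean(0)
        rc=cv2.minAreaRect(np.argwhere(m)[:,::-1].astype(np.float32))
        print(q,round(r["score"],2),r["rect"],c,rc)
        if q in("tray","bin"): 
            z={"tray":.131,"bin":.062}[q]
            print(np.array([atz("top",p,z)[:2] for p in cv2.boxPoints(rc)]))
for k in range(3):
    for q in ["tray_handle","rake_grip","rake","tray_lip","tray_hinge"]:
        save_=grab_frame("scene") if 0 else None
        print(q,[atz("top",r["uv"],{"tray_handle":.163,"rake_grip":.049,"rake":0,"tray_lip":.109,"tray_hinge":.105}[q])[:2] for r in spot_point(q,"top")[:1]]) if k==0 else None
E
```

```text
tray 0.83 [240.7, 169.7, 332.6, 234.7] [286.2765 201.3789] ((285.4622497558594, 200.13206481933594), (86.12507629394531, 57.691436767578125), 15.945395469665527)
[[0.4761 0.2859]
 [0.6352 0.2415]
 [0.5643 0.0042]
 [0.407  0.051 ]]
bin 0.84 [316.9, 185.6, 375.3, 251.2] [345.5914 218.1208] ((344.9500427246094, 217.8499755859375), (44.72995376586914, 60.60470199584961), 15.255118370056152)
[[ 0.4012  0.062 ]
 [ 0.5775  0.0121]
 [ 0.5403 -0.1185]
 [ 0.3646 -0.0671]]
bin 0.62 [238.0, 168.0, 334.8, 238.9] [284.8928 201.1136] ((285.7096862792969, 200.22215270996094), (85.68766784667969, 56.59846878051758), 16.189208984375)
[[0.4808 0.2993]
 [0.6464 0.2523]
 [0.5705 0.0018]
 [0.4067 0.0513]]
rake 0.86 [421.6, 178.4, 477.1, 221.6] [448.9057 203.275 ] ((449.8412170410156, 206.69277954101562), (50.13005828857422, 34.32819366455078), 39.47246170043945)
canister 0.59 [440.9, 167.4, 459.7, 182.2] [451.133  173.6915] ((451.10003662109375, 173.7000274658203), (12.074767112731934, 17.441329956054688), 63.43495178222656)
dish_1 0.83 [226.2, 241.9, 241.7, 256.7] [233.0839 249.2701] ((233.0, 249.5), (17.0, 18.0), 90.0)
dish_1 0.67 [384.9, 194.4, 402.3, 211.9] [394.0075 203.6142] ((394.0, 203.5), (17.0, 18.0), 90.0)
dish_1 0.55 [349.3, 148.8, 366.6, 166.7] [356.6265 156.9719] ((356.5, 157.0), (16.0, 17.0), 90.0)
dish_1 0.54 [300.1, 188.0, 321.8, 207.3] [312.4577 195.069 ] ((312.5, 195.5), (19.0, 19.0), 90.0)
dish_1 0.48 [291.6, 134.0, 310.1, 151.2] [300.4154 142.8346] ((300.5, 142.5), (17.0, 17.0), 90.0)
amber_bottle 0.46 [385.6, 131.1, 402.9, 150.6] [394.2562 140.2355] ((394.0, 140.5), (17.0, 16.0), 90.0)
tray_handle [array([0.5509, 0.2497])]
rake_grip []
rake [array([ 0.5552, -0.313 ])]
tray_lip [array([0.497 , 0.0292])]
tray_hinge [array([0.5042, 0.0867])]
```

View pics/ta.png

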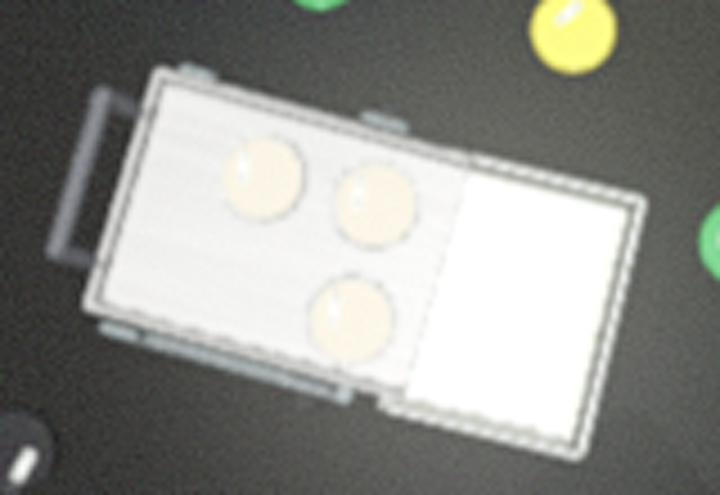

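View pics/tb.png

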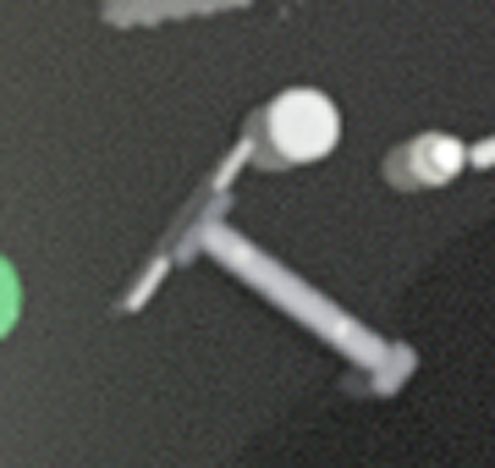

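The crops confirm it: the beige dishes are on the tray, the bar's middle is at about (247,188), and the rake is a T with the canister near one blade end. I'll fit both poses from the edge points.

```bash
python3 - <<'E'
from h import *
from scipy.optimize import least_squares
np.set_printoptions(precision=4,suppress=True)
def fit(pts,off,f,x0):
    # pts: crop px -> model xyz
    px=np.array([((p[0]+.5)/f-.5+off[0],(p[1]+.5)/f-.5+off[1]) for p,_ in pts]);M=[m for _,m in pts]
    W=lambda v:[[v[0]+np.cos(v[2])*m[0]-np.sin(v[2])*m[1],v[1]+np.sin(v[2])*m[0]+np.cos(v[2])*m[1],m[2]] for m in M]
    r=least_squares(lambda v:(np.array([proj("top",w) for w in W(v)])-px).ravel(),x0);print(r.x,r.fun);return r.x
# hinge frame, +x uphill,y left of uphill (world z up)
h=fit([((158,68),(.150,-.080,.131)),((85,308),(.150,.080,.131)),((468,155),(-.06,-.080,.131)),((405,395),(-.06,.08,.131)),((100,92),(.170,-.05,.163)),((55,250),(.170,.05,.163))],(230,150),4.5,[.5,.09,1.29])
r=fit([((250,140),(0,-.058,.046)),((126,308),(0,.058,.046)),((388,366),(-.146,0,.058)),((203,230),(-.004,0,.058))],(400,150),5.5,[.55,-.3,1.03])
c,s=np.cos(h[2]),np.sin(h[2]);print("handle",h[:2]+.17*np.array([c,s]))
print("grip",r[:2]-.065*np.array([np.cos(r[2]),np.sin(r[2])]))
for d in [(262,180),(375,207),(352,319)]:
    p=atz("top",(d[0]/4.5+230,d[1]/4.5+150),.124)[:2]-h[:2];print("dish s,y",p@[c,s]+.06,p@[-s,c])
print("can",atz("top",(301/5.5+400,125/5.5+150),.067))
# check against the scene camera
for q,P in [("tray_handle",[*(h[:2]+.17*np.array([c,s])),.163]),("rake_grip",[*(r[:2]-.065*np.array([np.cos(r[2]),np.sin(r[2])])),.049])]:
    grab_frame("scene");print(q,proj("scene",P),[x["uv"] for x in spot_point(q,"scene")[:1]])
s=get_state();print(s["eef_pos"],s["ee_rot"],s["t"])
E
```

```text
[0.5057 0.0853 1.2903] [-0.8925 -0.4848 -0.3497 -0.1172  0.7478 -0.4054 -0.2423  0.4423  0.4317
  0.5643  0.2851 -0.0308]
[ 0.5545 -0.3035  0.9165] [-1.1456  0.0179 -0.1418 -0.7579  2.425   1.8864 -1.1307 -1.1676]
handle [0.5528 0.2486]
grip [ 0.515 -0.355]
dish s,y 0.12278633386317056 -0.02776155171143936
dish s,y 0.04865338549457088 -0.030382660934218635
dish s,y 0.04353359049568542 0.042198189626620954
can [ 0.6045 -0.3658  0.067 ]
tray_handle [275.3962 175.6616] [[273.0, 173.8]]
rake_grip [409.7678 293.6714] [[410.5, 292.2]]
[ 0.2627 -0.6217  0.2266] [ 3.1416 -0.     -2.7418] 1.7
```

```bash
cat >> h.py <<'E'
def plan(*tgts):
    "tgts: (x,y,z,yaw) in turn; prints total shares from current pose, then from each to the next"
    s=get_state();p=np.array(s["eef_pos"]);y=s["ee_rot"][2]
    print("t",round(s["t"],2),"pos",np.round(p,4),"rpy",np.round(s["ee_rot"],4),"F",np.round(s["force"],1),"w",round(s["width"],4))
    for t in tgts:
        t=np.array(t,float);d=t[:3]-p;c,sn=np.cos(y),np.sin(y)
        tw=-(((t[3]-y)+np.pi)%(2*np.pi)-np.pi)/np.pi
        print(" tx %.4f ty %.4f tz %.4f tw %.4f"%((d[0]*c+d[1]*sn)/.25,(d[0]*sn-d[1]*c)/.25,-d[2]/.25,tw));p=t[:3];y=t[3]
HINGE=np.array([.5057,.0853]);PSI=1.2903
def onst(x,y=0): return HINGE+x*np.array([np.cos(PSI),np.sin(PSI)])+y*np.array([-np.sin(PSI),np.cos(PSI)])
E
python3 - <<'E'
from h import *
Y=PSI+np.pi/2
plan((.34,-.37,.24,-2.742),(.42,-.13,.24,-2.742),(.49,.08,.24,-2.95),(.5528,.2486,.22,Y),(.5528,.2486,.144,Y))
E
```

```text
t 1.7 pos [ 0.2627 -0.6217  0.2266] rpy [ 3.1416 -0.     -2.7418] F [0.2 0.1 0.2] w 0.0874
 tx -0.6768 ty 0.8072 tz -0.0538 tw 0.0001
 tx -0.6683 ty 0.7599 tz -0.0000 tw -0.0000
 tx -0.5847 ty 0.6649 tz -0.0000 tw 0.0662
 tx -0.3750 ty 0.6142 tz 0.0800 tw 0.1503
 tx 0.0000 ty 0.0000 tz 0.3040 tw -0.0000
```

Request:
{"fn": "arm_command", "kwargs": {
  "commands": [
    {"tx": -0.085,"ty": 0.1,"tz": -0.007},
    {"tx": -0.17,"ty": 0.2,"tz": -0.014},
    {"tx": -0.254,"ty": 0.303,"tz": -0.02},
    {"tx": -0.338,"ty": 0.404,"tz": -0.027},
    {"tx": -0.423,"ty": 0.504,"tz": -0.034},
    {"tx": -0.508,"ty": 0.605,"tz": -0.04},
    {"tx": -0.592,"ty": 0.706,"tz": -0.047},
    {"tx": -0.677,"ty": 0.807,"tz": -0.054}
  ],
  "claw": 1
}}

```text
invalid input
```

Request:
{"fn": "arm_command", "kwargs": {
  "commands": [
    {"tx": -0.084,"ty": 0.095},
    {"tx": -0.167,"ty": 0.19},
    {"tx": -0.25,"ty": 0.285},
    {"tx": -0.334,"ty": 0.38},
    {"tx": -0.418,"ty": 0.475},
    {"tx": -0.5,"ty": 0.57},
    {"tx": -0.585,"ty": 0.665},
    {"tx": -0.668,"ty": 0.76}
  ]
}}

```text
invalid input
```

Request:
{"fn": "arm_command", "kwargs": {
  "commands": [
    {"tx": -0.073,"ty": 0.083,"twist": 0.008},
    {"tx": -0.146,"ty": 0.166,"twist": 0.016},
    {"tx": -0.219,"ty": 0.25,"twist": 0.025},
    {"tx": -0.292,"ty": 0.332,"twist": 0.033},
    {"tx": -0.365,"ty": 0.415,"twist": 0.041},
    {"tx": -0.438,"ty": 0.5,"twist": 0.05},
    {"tx": -0.51,"ty": 0.58,"twist": 0.058},
    {"tx": -0.585,"ty": 0.665,"twist": 0.066}
  ]
}}

```text
invalid input
```

```bash
python3 - <<'E'
from h import *
Y=PSI+np.pi/2
plan((.5528,.2486,.22,Y),(.5528,.2486,.144,Y))
print(get_state()["q"])
E
```

```text
t 1.7 pos [ 0.2627 -0.6217  0.2266] rpy [ 3.1416 -0.     -2.7418] F [0.2 0.1 0.2] w 0.0874
 tx -2.4241 ty 2.7551 tz 0.0262 tw 0.2166
 tx 0.0000 ty 0.0000 tz 0.3040 tw -0.0000
[-8.82889518e-01  3.58599485e-01  1.18767485e-02  8.25926511e-06
 -1.22411825e+00 -2.88074916e-01]
```

Request:
{"fn": "arm_command", "kwargs": {
  "commands": [
    {"tx": -0.085,"ty": 0.1,"tz": -0.007,"twist": 0},
    {"tx": -0.17,"ty": 0.2,"tz": -0.014,"twist": 0},
    {"tx": -0.254,"ty": 0.303,"tz": -0.02,"twist": 0},
    {"tx": -0.338,"ty": 0.404,"tz": -0.027,"twist": 0},
    {"tx": -0.423,"ty": 0.504,"tz": -0.034,"twist": 0},
    {"tx": -0.508,"ty": 0.605,"tz": -0.04,"twist": 0},
    {"tx": -0.592,"ty": 0.706,"tz": -0.047,"twist": 0},
    {"tx": -0.677,"ty": 0.807,"tz": -0.054,"twist": 0}
  ],
  "claw": 1
}}

```text
t: 2.37
eef_pos: [0.3402, -0.3686, 0.2403]
ee_rot: [-3.141, 0.0, -2.742]
force: [0.8, 0.6, 0.2]
width: 0.0875
gripper_force: 0.0
```

Request:
{"fn": "arm_command", "kwargs": {
  "commands": [
    {"tx": -0.084,"ty": 0.095,"tz": 0,"twist": 0},
    {"tx": -0.167,"ty": 0.19,"tz": 0,"twist": 0},
    {"tx": -0.25,"ty": 0.285,"tz": 0,"twist": 0},
    {"tx": -0.334,"ty": 0.38,"tz": 0,"twist": 0},
    {"tx": -0.418,"ty": 0.475,"tz": 0,"twist": 0},
    {"tx": -0.5,"ty": 0.57,"tz": 0,"twist": 0},
    {"tx": -0.585,"ty": 0.665,"tz": 0,"twist": 0},
    {"tx": -0.668,"ty": 0.76,"tz": 0,"twist": 0}
  ]
}}

```text
t: 3.03
eef_pos: [0.4202, -0.1285, 0.2405]
ee_rot: [-3.141, 0.001, -2.742]
force: [1.2, -0.3, -0.2]
width: 0.0879
gripper_force: 0.0
```

Request:
{"fn": "arm_command", "kwargs": {
  "commands": [
    {"tx": -0.073,"ty": 0.083,"tz": 0,"twist": 0.008},
    {"tx": -0.146,"ty": 0.166,"tz": 0,"twist": 0.016},
    {"tx": -0.219,"ty": 0.25,"tz": 0,"twist": 0.025},
    {"tx": -0.292,"ty": 0.332,"tz": 0,"twist": 0.033},
    {"tx": -0.365,"ty": 0.415,"tz": 0,"twist": 0.041},
    {"tx": -0.438,"ty": 0.5,"tz": 0,"twist": 0.05},
    {"tx": -0.51,"ty": 0.58,"tz": 0,"twist": 0.058},
    {"tx": -0.585,"ty": 0.665,"tz": 0,"twist": 0.066}
  ]
}}

```text
t: 3.7
eef_pos: [0.4902, 0.0814, 0.2404]
ee_rot: [3.141, 0.001, -2.95]
force: [0.3, 0.4, -0.8]
width: 0.0874
gripper_force: 0.0
```

```bash
python3 - <<'E'
from h import *
Y=PSI+np.pi/2
plan((.5528,.2486,.22,Y),(.5528,.2486,.144,Y))
print(get_state()["q"])
E
```

```text
t 3.7 pos [0.4902 0.0814 0.2404] rpy [ 3.1414e+00  7.0000e-04 -2.9501e+00] F [ 0.3  0.4 -0.8] w 0.0874
 tx -0.3732 ty 0.6088 tz 0.0815 tw 0.1502
 tx 0.0000 ty 0.0000 tz 0.3040 tw -0.0000
[ 5.60930954e-01  5.21475495e-02 -3.49356302e-01  3.08509804e-05
 -1.16859576e+00 -1.94029661e+00]
```

Request:
{"fn": "arm_command", "kwargs": {
  "commands": [
    {"tx": -0.055,"ty": 0.09,"tz": 0.01,"twist": 0.022},
    {"tx": -0.11,"ty": 0.18,"tz": 0.02,"twist": 0.044},
    {"tx": -0.165,"ty": 0.27,"tz": 0.03,"twist": 0.066},
    {"tx": -0.22,"ty": 0.36,"tz": 0.05,"twist": 0.088},
    {"tx": -0.275,"ty": 0.45,"tz": 0.06,"twist": 0.11},
    {"tx": -0.33,"ty": 0.54,"tz": 0.07,"twist": 0.132},
    {"tx": -0.373,"ty": 0.609,"tz": 0.081,"twist": 0.15},
    {"tx": -0.373,"ty": 0.609,"tz": 0.081,"twist": 0.15}
  ]
}}

```text
t: 4.37
eef_pos: [0.5532, 0.2503, 0.2185]
ee_rot: [-3.141, -0.0, 2.861]
force: [0.9, -1.8, -0.0]
width: 0.0874
gripper_force: 0.0
```

Request:
{"fn": "arm_command", "kwargs": {
  "commands": [
    {"tx": 0,"ty": 0,"tz": 0.05,"twist": 0},
    {"tx": 0,"ty": 0,"tz": 0.1,"twist": 0},
    {"tx": 0,"ty": 0,"tz": 0.15,"twist": 0},
    {"tx": 0,"ty": 0,"tz": 0.2,"twist": 0},
    {"tx": 0,"ty": 0,"tz": 0.25,"twist": 0},
    {"tx": 0,"ty": 0,"tz": 0.29,"twist": 0},
    {"tx": 0,"ty": 0,"tz": 0.304,"twist": 0},
    {"tx": 0,"ty": 0,"tz": 0.304,"twist": 0}
  ]
}}

```text
t: 5.03
eef_pos: [0.552, 0.2468, 0.143]
ee_rot: [-3.14, -0.001, 2.863]
force: [-0.9, 0.2, 0.2]
width: 0.0877
gripper_force: 0.0
```

```bash
python3 - <<'E'
from h import *
plan()
a=grab_frame("scene")[130:280,200:400,::-1];b=grab_frame("top")[150:260,220:380,::-1]
o=np.vstack([cv2.resize(a,(400,300),interpolation=2),cv2.resize(b,(400,275),interpolation=2)]);cv2.imwrite("pics/g1.png",o)
E
```

```text
t 5.03 pos [0.552  0.2468 0.143 ] rpy [-3.1402e+00 -9.0000e-04  2.8629e+00] F [-0.9  0.2  0.2] w 0.0877
```

View pics/g1.png

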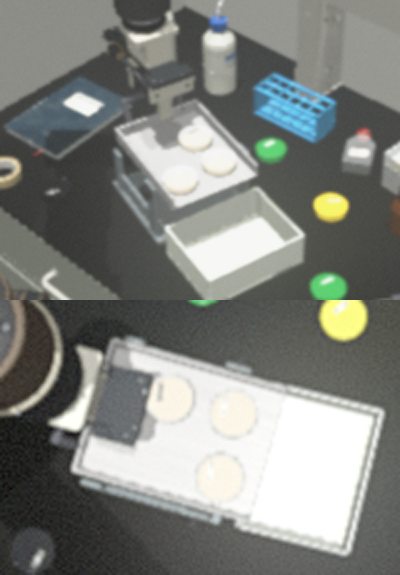

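The gripper straddles the bar, at about scene-crop (160,90), and no force shows. Close.

Request:
{"fn": "arm_command", "kwargs": {
  "commands": [
    {"tx": 0,"ty": 0,"tz": 0,"twist": 0},
    {"tx": 0,"ty": 0,"tz": 0,"twist": 0},
    {"tx": 0,"ty": 0,"tz": 0,"twist": 0},
    {"tx": 0,"ty": 0,"tz": 0,"twist": 0},
    {"tx": 0,"ty": 0,"tz": 0,"twist": 0},
    {"tx": 0,"ty": 0,"tz": 0,"twist": 0},
    {"tx": 0,"ty": 0,"tz": 0,"twist": 0},
    {"tx": 0,"ty": 0,"tz": 0,"twist": 0}
  ],
  "claw": 0,
  "grip_force": 40
}}

```text
t: 5.8
eef_pos: [0.5524, 0.2473, 0.1438]
ee_rot: [3.142, 0.0, 2.863]
force: [0.6, 0.0, 0.4]
width: 0.0397
gripper_force: 0.0
```

```bash
python3 - <<'E'
from h import *
plan()
for k in range(1,17):
    a=.41*k/16;print(round(a,3),"ty %.3f tz %.3f"%((170*np.cos(a)-58*np.sin(a)-170)/250,-(58*np.cos(a)+170*np.sin(a)-58)/250))
E
```

```text
t 5.8 pos [0.5524 0.2473 0.1438] rpy [3.1416 0.     2.8628] F [0.6 0.  0.4] w 0.0397
0.026 ty -0.006 tz -0.017
0.051 ty -0.013 tz -0.035
0.077 ty -0.020 tz -0.052
0.102 ty -0.027 tz -0.068
0.128 ty -0.035 tz -0.085
0.154 ty -0.044 tz -0.101
0.179 ty -0.052 tz -0.118
0.205 ty -0.061 tz -0.134
0.231 ty -0.071 tz -0.149
0.256 ty -0.081 tz -0.165
0.282 ty -0.091 tz -0.180
0.307 ty -0.102 tz -0.195
0.333 ty -0.113 tz -0.210
0.359 ty -0.125 tz -0.224
0.384 ty -0.137 tz -0.238
0.41 ty -0.149 tz -0.252
```

Still closing.

Request:
{"fn": "arm_command", "kwargs": {
  "commands": [
    {"tx": 0,"ty": 0,"tz": 0,"twist": 0},
    {"tx": 0,"ty": 0,"tz": 0,"twist": 0},
    {"tx": 0,"ty": 0,"tz": 0,"twist": 0},
    {"tx": 0,"ty": 0,"tz": 0,"twist": 0},
    {"tx": 0,"ty": 0,"tz": 0,"twist": 0},
    {"tx": 0,"ty": 0,"tz": 0,"twist": 0},
    {"tx": 0,"ty": 0,"tz": 0,"twist": 0},
    {"tx": 0,"ty": 0,"tz": 0,"twist": 0}
  ]
}}

```text
t: 6.47
eef_pos: [0.5525, 0.2478, 0.1438]
ee_rot: [3.141, 0.0, 2.863]
force: [-0.2, 4.2, -1.4]
width: 0.0106
gripper_force: 40.0
```

Request:
{"fn": "arm_command", "kwargs": {
  "commands": [
    {"tx": 0,"ty": -0.006,"tz": -0.017,"twist": 0},
    {"tx": 0,"ty": -0.013,"tz": -0.035,"twist": 0},
    {"tx": 0,"ty": -0.02,"tz": -0.052,"twist": 0},
    {"tx": 0,"ty": -0.027,"tz": -0.068,"twist": 0},
    {"tx": 0,"ty": -0.035,"tz": -0.085,"twist": 0},
    {"tx": 0,"ty": -0.044,"tz": -0.101,"twist": 0},
    {"tx": 0,"ty": -0.052,"tz": -0.118,"twist": 0},
    {"tx": 0,"ty": -0.061,"tz": -0.134,"twist": 0}
  ]
}}

```text
t: 7.13
eef_pos: [0.5483, 0.2341, 0.1762]
ee_rot: [3.139, -0.001, 2.863]
force: [3.9, 7.6, -11.4]
width: 0.0109
gripper_force: 40.0
```

Request:
{"fn": "arm_command", "kwargs": {
  "commands": [
    {"tx": 0,"ty": -0.01,"tz": -0.015,"twist": 0},
    {"tx": 0,"ty": -0.02,"tz": -0.031,"twist": 0},
    {"tx": 0,"ty": -0.03,"tz": -0.046,"twist": 0},
    {"tx": 0,"ty": -0.041,"tz": -0.061,"twist": 0},
    {"tx": 0,"ty": -0.052,"tz": -0.076,"twist": 0},
    {"tx": 0,"ty": -0.064,"tz": -0.09,"twist": 0},
    {"tx": 0,"ty": -0.076,"tz": -0.104,"twist": 0},
    {"tx": 0,"ty": -0.083,"tz": -0.113,"twist": 0}
  ]
}}

```text
t: 7.8
eef_pos: [0.5427, 0.2151, 0.2052]
ee_rot: [3.137, -0.0, 2.863]
force: [1.4, 11.4, -6.8]
width: 0.0109
gripper_force: 40.0
```

```bash
python3 - <<'E'
from h import *
plan()
p=np.array(get_state()["eef_pos"]);d=p[:2]-HINGE;x=d@[np.cos(PSI),np.sin(PSI)];z=p[2]+.019-.105
print(x,z,"tilt est",np.arctan2(z,x)-np.arctan2(58,170),np.hypot(x,z),np.hypot(.17,.058))
E
```

```text
t 7.8 pos [0.5427 0.2151 0.2052] rpy [ 3.1372e+00 -2.0000e-04  2.8629e+00] F [ 1.4 11.4 -6.8] w 0.0109
0.13498018538556664 0.11917153902766565 tilt est 0.3944838966915478 0.1800597294259446 0.17962182495454165
```

Request:
{"fn": "arm_command", "kwargs": {
  "commands": [
    {"tx": 0,"ty": -0.005,"tz": -0.005,"twist": 0},
    {"tx": 0,"ty": -0.009,"tz": -0.01,"twist": 0},
    {"tx": 0,"ty": -0.014,"tz": -0.015,"twist": 0},
    {"tx": 0,"ty": -0.018,"tz": -0.02,"twist": 0},
    {"tx": 0,"ty": -0.018,"tz": -0.02,"twist": 0},
    {"tx": 0,"ty": -0.018,"tz": -0.02,"twist": 0},
    {"tx": 0,"ty": -0.018,"tz": -0.02,"twist": 0},
    {"tx": 0,"ty": -0.018,"tz": -0.02,"twist": 0}
  ]
}}

```text
t: 8.47
eef_pos: [0.5421, 0.2132, 0.2078]
ee_rot: [3.135, -0.001, 2.863]
force: [8.9, 19.4, -22.7]
width: 0.011
gripper_force: 40.0
```

```bash
cat >>h.py <<'E'
def tilt():
    p=np.array(get_state()["eef_pos"]);d=p[:2]-HINGE;x=d@[np.cos(PSI),np.sin(PSI)];z=p[2]+.019-.105
    print("tilt est",np.arctan2(z,x)-np.arctan2(58,170),np.hypot(x,z))
E
python3 - <<'E'
from h import *
plan();tilt()
E
```

```text
t 8.47 pos [0.5421 0.2132 0.2078] rpy [ 3.1346e+00 -8.0000e-04  2.8630e+00] F [  8.9  19.4 -22.7] w 0.011
tilt est 0.41292325069866354 0.18031675969809347
```

Motion stalled with the force rising to about 31 N, so the tray is at its stop. I'll relax slightly, open and rise.

Request:
{"fn": "arm_command", "kwargs": {
  "commands": [
    {"tx": 0,"ty": 0.004,"tz": 0.004,"twist": 0},
    {"tx": 0,"ty": 0.008,"tz": 0.008,"twist": 0},
    {"tx": 0,"ty": 0.008,"tz": 0.008,"twist": 0},
    {"tx": 0,"ty": 0.008,"tz": 0.008,"twist": 0},
    {"tx": 0,"ty": 0.008,"tz": 0.008,"twist": 0},
    {"tx": 0,"ty": 0.008,"tz": 0.008,"twist": 0},
    {"tx": 0,"ty": 0.008,"tz": 0.008,"twist": 0},
    {"tx": 0,"ty": 0.008,"tz": 0.008,"twist": 0}
  ]
}}

```text
t: 9.13
eef_pos: [0.5422, 0.2132, 0.2077]
ee_rot: [3.137, -0.0, 2.863]
force: [3.3, 12.0, -10.2]
width: 0.011
gripper_force: 40.0
```

Request:
{"fn": "arm_command", "kwargs": {
  "commands": [
    {"tx": 0,"ty": 0,"tz": 0,"twist": 0},
    {"tx": 0,"ty": 0,"tz": 0,"twist": 0},
    {"tx": 0,"ty": 0,"tz": 0,"twist": 0},
    {"tx": 0,"ty": 0,"tz": 0,"twist": 0},
    {"tx": 0,"ty": 0,"tz": 0,"twist": 0},
    {"tx": 0,"ty": 0,"tz": 0,"twist": 0},
    {"tx": 0,"ty": 0,"tz": 0,"twist": 0},
    {"tx": 0,"ty": 0,"tz": 0,"twist": 0}
  ],
  "claw": 0.45
}}

```text
t: 9.8
eef_pos: [0.5417, 0.2101, 0.2086]
ee_rot: [-3.141, -0.0, 2.863]
force: [0.3, 0.3, -0.4]
width: 0.0393
gripper_force: 0.0
```

```bash
python3 - <<'E'
from h import *
plan((.5411,.2105,.30,2.861)); tilt()
E
```

```text
t 9.8 pos [0.5417 0.2101 0.2086] rpy [-3.1415 -0.      2.8626] F [ 0.3  0.3 -0.4] w 0.0393
 tx 0.0029 ty 0.0009 tz -0.3656 tw 0.0005
tilt est 0.42779746776767824 0.17861755727712547
```

Request:
{"fn": "arm_command", "kwargs": {
  "commands": [
    {"tx": 0,"ty": 0,"tz": -0.06,"twist": 0},
    {"tx": 0,"ty": 0,"tz": -0.14,"twist": 0},
    {"tx": 0,"ty": 0,"tz": -0.22,"twist": 0},
    {"tx": 0,"ty": 0,"tz": -0.3,"twist": 0},
    {"tx": 0,"ty": -0.1,"tz": -0.38,"twist": -0.03},
    {"tx": 0,"ty": -0.2,"tz": -0.4,"twist": -0.06},
    {"tx": 0,"ty": -0.32,"tz": -0.4,"twist": -0.09},
    {"tx": 0,"ty": -0.45,"tz": -0.4,"twist": -0.12}
  ]
}}

```text
t: 10.47
eef_pos: [0.5106, 0.1016, 0.309]
ee_rot: [3.141, 0.001, -3.038]
force: [0.5, -0.3, -0.6]
width: 0.0396
gripper_force: 0.0
```

```bash
python3 - <<'E'
from h import *
plan((.47,-.12,.29,-2.7),(.48,-.3,.22,-2.21))
E
```

```text
t 10.47 pos [0.5106 0.1016 0.309 ] rpy [ 3.1412e+00  1.0000e-03 -3.0378e+00] F [ 0.5 -0.3 -0.6] w 0.0396
 tx 0.2533 ty -0.8646 tz 0.0762 tw -0.1075
 tx 0.2716 ty -0.6680 tz 0.2800 tw -0.1560
```

Request:
{"fn": "arm_command", "kwargs": {
  "commands": [
    {"tx": 0.03,"ty": -0.108,"tz": 0.01,"twist": -0.013},
    {"tx": 0.06,"ty": -0.216,"tz": 0.02,"twist": -0.027},
    {"tx": 0.095,"ty": -0.324,"tz": 0.03,"twist": -0.04},
    {"tx": 0.127,"ty": -0.432,"tz": 0.04,"twist": -0.054},
    {"tx": 0.158,"ty": -0.54,"tz": 0.05,"twist": -0.067},
    {"tx": 0.19,"ty": -0.648,"tz": 0.06,"twist": -0.08},
    {"tx": 0.22,"ty": -0.756,"tz": 0.07,"twist": -0.094},
    {"tx": 0.253,"ty": -0.865,"tz": 0.076,"twist": -0.107}
  ]
}}

```text
t: 11.13
eef_pos: [0.4685, -0.1206, 0.2896]
ee_rot: [-3.141, 0.0, -2.705]
force: [1.4, 0.5, 1.5]
width: 0.0393
gripper_force: 0.0
```

```bash
python3 - <<'E'
from h import *
plan()
a=grab_frame("scene")[130:230,230:390,::-1]
t=grab_frame("top")
b=t[150:235,400:490,::-1]
o=np.vstack([cv2.resize(a,(480,300),interpolation=2),cv2.resize(t[150:260,230:390,::-1],(436,300),interpolation=2)[:,:436] if 0 else np.zeros((0,480,3),np.uint8)])
b=cv2.resize(b,None,fx=3.5,fy=3.5,interpolation=2)
b=np.pad(b,((0,0),(0,480-b.shape[1]),(0,0)));cv2.imwrite("pics/m2.png",np.vstack([o,b]))
for q in("rake","rake_grip"):
    for c in("top","scene"): 
        print(q,c,[(x["uv"],x["score"],atz(c,x["uv"],.049 if "grip" in q else 0)[:2]) for x in spot_point(q,c)[:2]])
E
```

```text
t 11.13 pos [ 0.4685 -0.1206  0.2896] rpy [-3.1415e+00  3.0000e-04 -2.7049e+00] F [1.4 0.5 1.5] w 0.0393
rake top []
rake scene [([400.9, 287.5], 0.88, array([ 0.55424634, -0.3013684 ]))]
rake_grip top []
rake_grip scene [([409.2, 294.1], 0.67, array([ 0.51250319, -0.35470657])), ([277.6, 163.9], 0.42, array([0.71431483, 0.41807314]))]
```

View pics/m2.png

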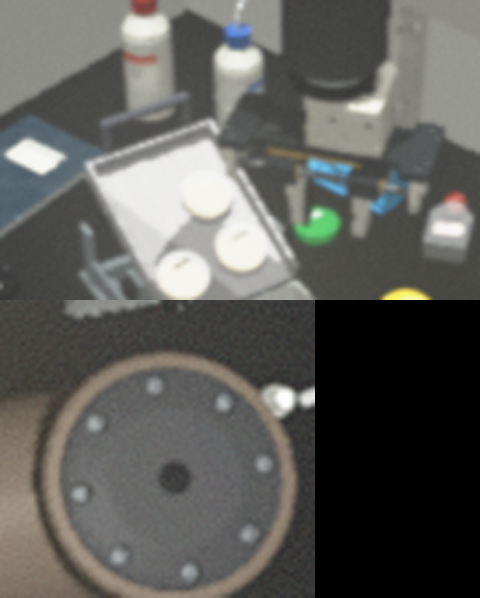

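The tray stays tilted, with all three dishes still on it at crop (205,195), (240,245) and (182,272). The arm hides the rake from the top camera, so I'll refit using the earlier top edges and a scene crop.

```bash
python3 - <<'E'
from h import *
from scipy.optimize import least_squares
np.set_printoptions(precision=4,suppress=True)
P=[((250,140),(0,-.058,.046)),((126,308),(0,.058,.046)),((203,230),(-.004,0,.058))]
px=np.array([((p[0]+.5)/5.5-.5+400,(p[1]+.5)/5.5-.5+150) for p,_ in P])
foot=((398+.5)/5.5-.5+400,(368+.5)/5.5-.5+150)
def W(v,m): return [v[0]+np.cos(v[2])*m[0]-np.sin(v[2])*m[1],v[1]+np.sin(v[2])*m[0]+np.cos(v[2])*m[1],m[2]]
f=lambda v:np.r_[(np.array([proj("top",W(v,m)) for _,m in P])-px).ravel(),proj("top",W(v,(-.146-v[3],0,.05)))-foot]
r=least_squares(f,[.55,-.3,.93,.01]);v=r.x;print(v,r.fun)
print("grip",W(v,(-.065,0,.049)))
im=grab_frame("scene")[:,:,::-1].copy()
im=cv2.resize(im[260:340,360:460],None,fx=6,fy=6,interpolation=2)
for m in [(0,-.058,.046),(0,.058,.046),(0,0,.058),(-.065,0,.058),(-.146,0,.058)]:
    u=(proj("scene",W(v,m))-[360,260]+.5)*6;cv2.circle(im,tuple(int(k) for k in u),4,(0,0,255),1)
cv2.imwrite("pics/r3.png",im)
E
```

```text
[ 0.5529 -0.3062  0.9369 -0.005 ] [-0.5691  0.3017  1.0639 -0.0164 -0.2168 -0.6723 -0.2873  0.4   ]
grip [np.float64(0.5144128742099181), np.float64(-0.3585569495526846), 0.049]
```

View pics/r3.png

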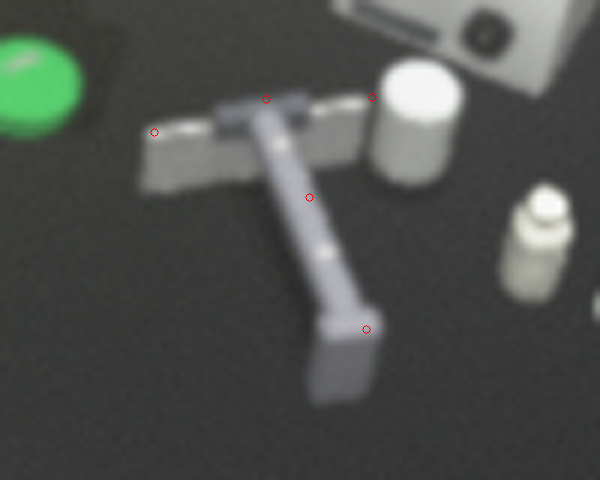

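```bash
python3 - <<'E'
from h import *
from scipy.optimize import least_squares
np.set_printoptions(precision=4,suppress=True)
P=[((250,140),(0,-.058,.046)),((126,308),(0,.058,.046)),((203,230),(-.004,0,.058))]
o=[("top",m,((p[0]+.5)/5.5-.5+400,(p[1]+.5)/5.5-.5+150)) for p,m in P]+[("scene",m,((p[0]+.5)/6-.5+360,(p[1]+.5)/6-.5+260)) for p,m in [((147,127),(0,.058,.046)),((366,98),(0,-.058,.046)),((258,103),(0,0,.058)),((297,197),(-.065,0,.058)),((349,318),(-.146,0,.058))]]
mid=((300+.5)/5.5-.5+400,(301+.5)/5.5-.5+150)
def W(v,m): return [v[0]+np.cos(v[2])*m[0]-np.sin(v[2])*m[1],v[1]+np.sin(v[2])*m[0]+np.cos(v[2])*m[1],m[2]]
r=least_squares(lambda v:np.concatenate([proj(c,W(v,m))-p for c,m,p in o]),[.55,-.3,.93]);v=r.x;print(v);print(r.fun.reshape(-1,2))
g=W(v,(-.065,0,.049));print("grip",g, "canister rel",)
n=np.array([-np.sin(v[2]),np.cos(v[2])])
q=atz("top",mid,.058)[:2]-np.array(g[:2]);print("top handle midline, lateral",q@n)
q=np.array([.6045,-.3658])-np.array(g[:2]);print("can lateral,along",q@n,q@[np.cos(v[2]),np.sin(v[2])])
plan((g[0],g[1],.12,v[2]-np.pi),(g[0],g[1],.03,v[2]-np.pi))
E
```

```text
[ 0.5522 -0.3038  0.9013]
[[-0.7821  0.9232]
 [-0.2376 -0.1861]
 [-1.0059 -0.4047]
 [ 0.1295  0.1294]
 [ 0.3891  0.1101]
 [ 0.5048 -0.9369]
 [ 0.3542 -0.1584]
 [ 0.2208  1.7974]]
grip [np.float64(0.5118809745596129), np.float64(-0.354761795426531), 0.049] canister rel
top handle midline, lateral -0.0025401125669057526
can lateral,along -0.07947432811971872 0.04882578216119141
t 11.48 pos [ 0.4693 -0.1187  0.2896] rpy [ 3.1416  0.0002 -2.7069] F [0.4 0.  0.4] w 0.0392
 tx 0.2432 ty -0.9282 tz 0.6785 tw -0.1485
 tx -0.0000 ty 0.0000 tz 0.3600 tw -0.0000
```

Request:
{"fn": "arm_command", "kwargs": {
  "commands": [
    {"tx": 0.035,"ty": -0.133,"tz": 0.06,"twist": -0.022},
    {"tx": 0.07,"ty": -0.266,"tz": 0.12,"twist": -0.044},
    {"tx": 0.105,"ty": -0.4,"tz": 0.19,"twist": -0.066},
    {"tx": 0.14,"ty": -0.53,"tz": 0.28,"twist": -0.088},
    {"tx": 0.176,"ty": -0.665,"tz": 0.38,"twist": -0.11},
    {"tx": 0.21,"ty": -0.8,"tz": 0.48,"twist": -0.132},
    {"tx": 0.248,"ty": -0.932,"tz": 0.58,"twist": -0.153},
    {"tx": 0.248,"ty": -0.932,"tz": 0.66,"twist": -0.153}
  ]
}}

```text
t: 12.15
eef_pos: [0.5119, -0.3601, 0.1223]
ee_rot: [3.141, -0.001, -2.223]
force: [0.6, -0.2, -0.7]
width: 0.0396
gripper_force: 0.0
```

```bash
python3 - <<'E'
from h import *
plan((.5128,-.356,.03,.915-np.pi))
E
```

```text
t 12.15 pos [ 0.5119 -0.3601  0.1223] rpy [ 3.1413e+00 -1.1000e-03 -2.2233e+00] F [ 0.6 -0.2 -0.7] w 0.0396
 tx -0.0154 ty 0.0070 tz 0.3690 tw 0.0011
```

Request:
{"fn": "arm_command", "kwargs": {
  "commands": [
    {"tx": -0.003,"ty": 0,"tz": 0.06,"twist": 0},
    {"tx": -0.005,"ty": 0,"tz": 0.12,"twist": 0},
    {"tx": -0.005,"ty": 0,"tz": 0.18,"twist": 0},
    {"tx": -0.005,"ty": 0,"tz": 0.24,"twist": 0},
    {"tx": -0.005,"ty": 0,"tz": 0.3,"twist": 0},
    {"tx": -0.005,"ty": 0,"tz": 0.35,"twist": 0},
    {"tx": -0.005,"ty": 0,"tz": 0.37,"twist": 0},
    {"tx": -0.005,"ty": 0,"tz": 0.37,"twist": 0}
  ]
}}

```text
t: 12.82
eef_pos: [0.5114, -0.3547, 0.0306]
ee_rot: [3.139, -0.001, -2.226]
force: [0.6, -0.6, 0.2]
width: 0.0392
gripper_force: 0.0
```

```bash
python3 - <<'E'
from h import *
im=grab_frame("scene")[250:350,350:480,::-1]
cv2.imwrite("pics/r4.png",cv2.resize(im,None,fx=5,fy=5,interpolation=2))
plan((.5128,-.356,.03,.915-np.pi))
E
```

```text
t 12.87 pos [ 0.512  -0.3551  0.0317] rpy [ 3.1407e+00 -5.0000e-04 -2.2255e+00] F [-0.8 -0.3  0.3] w 0.0395
 tx 0.0008 ty -0.0048 tz 0.0069 tw 0.0003
```

View pics/r4.png

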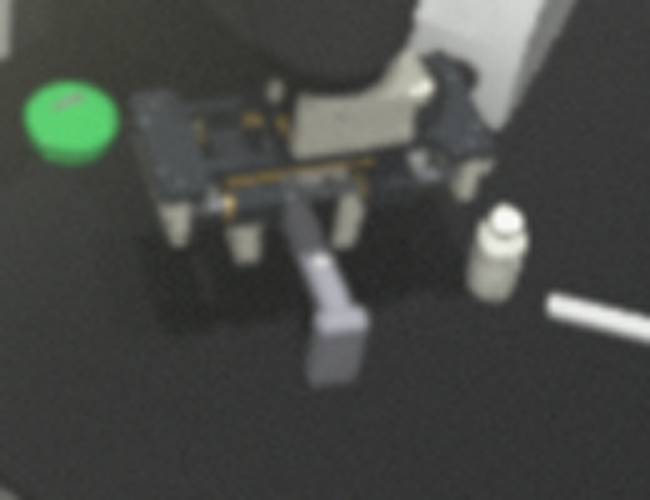

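The handle lies between the fingers, at crop (310,235), with the fingers at (245,240) and (350,220). Close.

Request:
{"fn": "arm_command", "kwargs": {
  "commands": [
    {"tx": 0,"ty": 0,"tz": 0,"twist": 0},
    {"tx": 0,"ty": 0,"tz": 0,"twist": 0},
    {"tx": 0,"ty": 0,"tz": 0,"twist": 0},
    {"tx": 0,"ty": 0,"tz": 0,"twist": 0},
    {"tx": 0,"ty": 0,"tz": 0,"twist": 0},
    {"tx": 0,"ty": 0,"tz": 0,"twist": 0},
    {"tx": 0,"ty": 0,"tz": 0,"twist": 0},
    {"tx": 0,"ty": 0,"tz": 0,"twist": 0}
  ],
  "claw": 0,
  "grip_force": 50
}}

```text
t: 13.53
eef_pos: [0.5124, -0.356, 0.0329]
ee_rot: [-3.14, 0.0, -2.226]
force: [0.5, 0.0, 6.3]
width: 0.0181
gripper_force: 50.0
```

```bash
python3 - <<'E'
from h import *
plan((.5128,-.356,.03,.915-np.pi))
E
```

```text
t 13.53 pos [ 0.5124 -0.356   0.0329] rpy [-3.1399e+00  3.0000e-04 -2.2262e+00] F [0.5 0.  6.3] w 0.0181
 tx -0.0011 ty -0.0013 tz 0.0118 tw 0.0001
```

```bash
cat >>h.py <<'E'
OFF=.0329
def rk(s,clr=.003,a=.40):
    u=s-.06;x=u*np.cos(a)-.004*np.sin(a);z=.105+u*np.sin(a)+.004*np.cos(a)
    return (*onst(x-.065),z+clr+OFF,PSI-np.pi)
E
python3 - <<'E'
from h import *
t=rk(.172);print(t,rk(-.01))
plan((.5124,-.356,.13,-2.2266),(.48,-.17,.28,-2.0),(t[0],t[1],.27,t[3]),t,rk(-.01))
E
```

```text
(np.float64(0.5158323941626444), np.float64(0.1204707172585229), np.float64(0.18819909831458043), -1.8512926535897931) (np.float64(0.46942608496854565), np.float64(-0.040610973157208255), np.float64(0.11732496001440601), -1.8512926535897931)
t 13.53 pos [ 0.5124 -0.356   0.0329] rpy [-3.1399e+00  3.0000e-04 -2.2262e+00] F [0.5 0.  6.3] w 0.0181
 tx -0.0001 ty 0.0000 tz -0.3882 tw 0.0001
 tx -0.5106 ty 0.5564 tz -0.6000 tw -0.0721
 tx -1.1161 ty 0.3532 tz 0.0400 tw -0.0473
 tx -0.0000 ty 0.0000 tz 0.3272 tw -0.0000
 tx 0.6705 ty -0.0000 tz 0.2835 tw -0.0000
```

Request:
{"fn": "arm_command", "kwargs": {
  "commands": [
    {"tx": 0,"ty": 0,"tz": -0.02,"twist": 0},
    {"tx": 0,"ty": 0,"tz": -0.06,"twist": 0},
    {"tx": 0,"ty": 0,"tz": -0.12,"twist": 0},
    {"tx": 0,"ty": 0,"tz": -0.18,"twist": 0},
    {"tx": 0,"ty": 0,"tz": -0.26,"twist": 0},
    {"tx": 0,"ty": 0,"tz": -0.34,"twist": 0},
    {"tx": 0,"ty": 0,"tz": -0.4,"twist": 0},
    {"tx": 0,"ty": 0,"tz": -0.4,"twist": 0}
  ]
}}

```text
t: 14.2
eef_pos: [0.513, -0.3566, 0.1361]
ee_rot: [-3.137, 0.001, -2.226]
force: [-0.4, -0.4, -2.0]
width: 0.0176
gripper_force: 50.0
```

```bash
python3 - <<'E'
from h import *
grab_frame("top");plan()
im=grab_frame("scene");plan((.48,-.17,.28,-2.0))
E
```

```text
t 14.25 pos [ 0.5123 -0.356   0.1341] rpy [-3.1387e+00  1.1000e-03 -2.2267e+00] F [ 0.4  0.9 -2.8] w 0.0177
t 14.3 pos [ 0.5115 -0.3556  0.1325] rpy [-3.141e+00  7.000e-04 -2.227e+00] F [ 0.1 -0.8 -2.5] w 0.0172
 tx -0.5113 ty 0.5526 tz -0.5899 tw -0.0723
```

Request:
{"fn": "arm_command", "kwargs": {
  "commands": [
    {"tx": -0.064,"ty": 0.07,"tz": -0.09,"twist": -0.009},
    {"tx": -0.128,"ty": 0.138,"tz": -0.18,"twist": -0.018},
    {"tx": -0.192,"ty": 0.207,"tz": -0.27,"twist": -0.027},
    {"tx": -0.256,"ty": 0.276,"tz": -0.36,"twist": -0.036},
    {"tx": -0.32,"ty": 0.345,"tz": -0.45,"twist": -0.045},
    {"tx": -0.384,"ty": 0.414,"tz": -0.52,"twist": -0.054},
    {"tx": -0.448,"ty": 0.483,"tz": -0.59,"twist": -0.063},
    {"tx": -0.511,"ty": 0.553,"tz": -0.59,"twist": -0.072}
  ]
}}

```text
t: 14.97
eef_pos: [0.4805, -0.1694, 0.2819]
ee_rot: [-3.139, 0.001, -1.999]
force: [1.2, 0.6, -1.6]
width: 0.0176
gripper_force: 50.0
```

```bash
python3 - <<'E'
from h import *
t=rk(.172)
plan((.5,0,.28,-1.9),(t[0],t[1],.27,t[3]))
E
```

```text
t 14.97 pos [ 0.4805 -0.1694  0.2819] rpy [-3.1387e+00  6.0000e-04 -1.9990e+00] F [ 1.2  0.6 -1.6] w 0.0176
 tx -0.6490 ty 0.2105 tz 0.0076 tw -0.0315
 tx -0.4765 ty 0.0959 tz 0.0400 tw -0.0155
```

Request:
{"fn": "arm_command", "kwargs": {
  "commands": [
    {"tx": -0.08,"ty": 0.026,"tz": 0,"twist": -0.004},
    {"tx": -0.16,"ty": 0.052,"tz": 0,"twist": -0.008},
    {"tx": -0.243,"ty": 0.079,"tz": 0,"twist": -0.012},
    {"tx": -0.325,"ty": 0.105,"tz": 0,"twist": -0.016},
    {"tx": -0.406,"ty": 0.131,"tz": 0,"twist": -0.02},
    {"tx": -0.487,"ty": 0.158,"tz": 0,"twist": -0.024},
    {"tx": -0.568,"ty": 0.184,"tz": 0,"twist": -0.028},
    {"tx": -0.649,"ty": 0.21,"tz": 0,"twist": -0.031}
  ]
}}

```text
t: 15.63
eef_pos: [0.4989, 0.0001, 0.2781]
ee_rot: [3.139, -0.001, -1.903]
force: [-0.1, -0.3, -1.4]
width: 0.0177
gripper_force: 50.0
```

Request:
{"fn": "arm_command", "kwargs": {
  "commands": [
    {"tx": -0.08,"ty": 0.016,"tz": 0,"twist": -0.003},
    {"tx": -0.16,"ty": 0.032,"tz": 0,"twist": -0.005},
    {"tx": -0.24,"ty": 0.048,"tz": 0.01,"twist": -0.008},
    {"tx": -0.32,"ty": 0.064,"tz": 0.02,"twist": -0.01},
    {"tx": -0.38,"ty": 0.077,"tz": 0.03,"twist": -0.013},
    {"tx": -0.44,"ty": 0.089,"tz": 0.04,"twist": -0.015},
    {"tx": -0.476,"ty": 0.096,"tz": 0.04,"twist": -0.0155},
    {"tx": -0.476,"ty": 0.096,"tz": 0.04,"twist": -0.0155}
  ]
}}

```text
t: 16.3
eef_pos: [0.516, 0.1208, 0.2687]
ee_rot: [3.141, -0.001, -1.853]
force: [0.6, 0.2, -0.7]
width: 0.0176
gripper_force: 50.0
```

```bash
python3 - <<'E'
from h import *
a=grab_frame("scene")[130:270,200:400,::-1];b=grab_frame("top")[140:260,220:380,::-1]
plan(rk(.172))
o=np.hstack([cv2.resize(a,(430,300),interpolation=2),cv2.resize(b,(370,300),interpolation=2)]);cv2.imwrite("pics/s5.png",o)
E
```

```text
t 16.4 pos [0.5158 0.1195 0.2693] rpy [ 3.1411e+00 -7.0000e-04 -1.8539e+00] F [ 0.  -0.6 -2.4] w 0.0178
 tx -0.0038 ty 0.0010 tz 0.3243 tw -0.0008
```

View pics/s5.png

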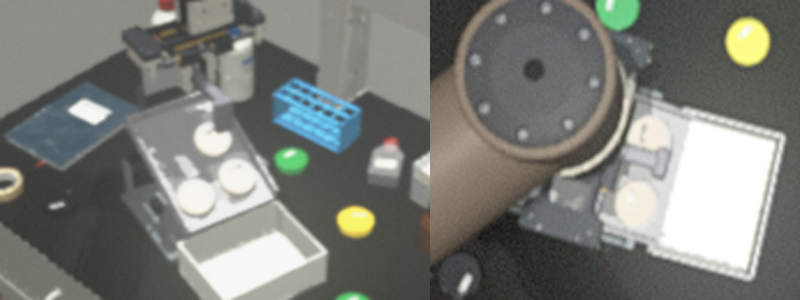

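The rake hangs over the tray with its handle downhill, foot near scene-crop (215,115). All the dishes are still on the tray. Lower it.

Request:
{"fn": "arm_command", "kwargs": {
  "commands": [
    {"tx": 0,"ty": 0,"tz": 0.05,"twist": 0},
    {"tx": 0,"ty": 0,"tz": 0.1,"twist": 0},
    {"tx": 0,"ty": 0,"tz": 0.15,"twist": 0},
    {"tx": 0,"ty": 0,"tz": 0.2,"twist": 0},
    {"tx": 0,"ty": 0,"tz": 0.25,"twist": 0},
    {"tx": 0,"ty": 0,"tz": 0.29,"twist": 0},
    {"tx": 0,"ty": 0,"tz": 0.32,"twist": 0},
    {"tx": 0,"ty": 0,"tz": 0.32,"twist": 0}
  ]
}}

```text
t: 17.07
eef_pos: [0.5152, 0.1187, 0.1881]
ee_rot: [3.14, -0.002, -1.855]
force: [1.0, -0.5, -2.7]
width: 0.0178
gripper_force: 50.0
```

```bash
python3 - <<'E'
from h import *
grab_frame("top");grab_frame("top");plan(rk(.172),rk(.172,.002),rk(-.005,.002))
E
```

```text
t 17.17 pos [0.5162 0.1193 0.1899] rpy [-3.1413e+00 -1.0000e-04 -1.8544e+00] F [-0.   0.6 -2.6] w 0.0175
 tx -0.0042 ty 0.0026 tz 0.0066 tw -0.0010
 tx -0.0000 ty 0.0000 tz 0.0040 tw -0.0000
 tx 0.6521 ty 0.0000 tz 0.2757 tw -0.0000
```

Request:
{"fn": "arm_command", "kwargs": {
  "commands": [
    {"tx": 0.02,"ty": 0,"tz": 0.011,"twist": 0},
    {"tx": 0.04,"ty": 0,"tz": 0.02,"twist": 0},
    {"tx": 0.06,"ty": 0,"tz": 0.029,"twist": 0},
    {"tx": 0.08,"ty": 0,"tz": 0.038,"twist": 0},
    {"tx": 0.1,"ty": 0,"tz": 0.046,"twist": 0},
    {"tx": 0.12,"ty": 0,"tz": 0.055,"twist": 0},
    {"tx": 0.14,"ty": 0,"tz": 0.063,"twist": 0},
    {"tx": 0.16,"ty": 0,"tz": 0.071,"twist": 0}
  ]
}}

```text
t: 17.83
eef_pos: [0.5046, 0.0805, 0.1717]
ee_rot: [-3.142, 0.0, -1.854]
force: [-0.3, -0.5, -2.1]
width: 0.0174
gripper_force: 50.0
```

Request:
{"fn": "arm_command", "kwargs": {
  "commands": [
    {"tx": 0.02,"ty": 0,"tz": 0.008,"twist": 0},
    {"tx": 0.04,"ty": 0,"tz": 0.017,"twist": 0},
    {"tx": 0.06,"ty": 0,"tz": 0.025,"twist": 0},
    {"tx": 0.08,"ty": 0,"tz": 0.034,"twist": 0},
    {"tx": 0.1,"ty": 0,"tz": 0.042,"twist": 0},
    {"tx": 0.12,"ty": 0,"tz": 0.051,"twist": 0},
    {"tx": 0.14,"ty": 0,"tz": 0.059,"twist": 0},
    {"tx": 0.16,"ty": 0,"tz": 0.068,"twist": 0}
  ]
}}

```text
t: 18.5
eef_pos: [0.4934, 0.0422, 0.1546]
ee_rot: [-3.142, 0.0, -1.854]
force: [0.0, -0.1, -1.3]
width: 0.0174
gripper_force: 50.0
```

```bash
python3 - <<'E'
from h import *
im=grab_frame("scene")[120:280,200:400,::-1]
plan(rk(.09,.002),rk(0,.002))
cv2.imwrite("pics/s6.png",cv2.resize(im,None,fx=3.5,fy=3.5,interpolation=2))
E
```

```text
t 18.55 pos [0.4927 0.0416 0.1541] rpy [ 3.1407e+00 -6.0000e-04 -1.8547e+00] F [-1.  -1.2 -2.9] w 0.0174
 tx -0.0267 ty -0.0013 tz -0.0046 tw -0.0011
 tx 0.3316 ty 0.0000 tz 0.1402 tw -0.0000
```

View pics/s6.png

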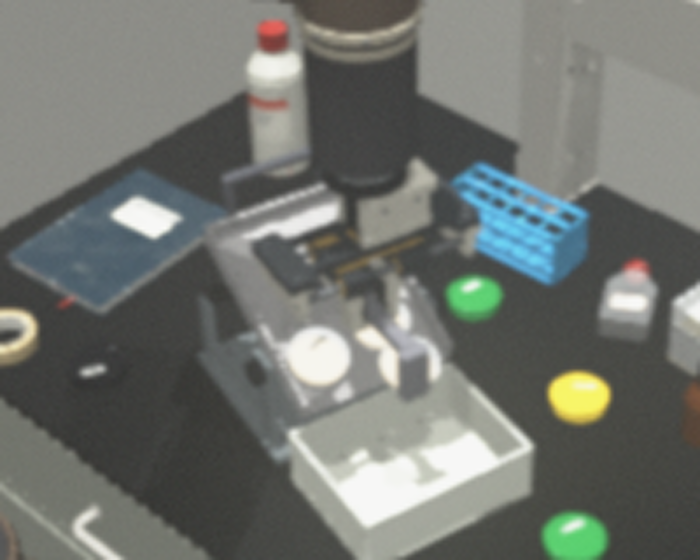

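The sweep is working: the dishes are going ahead of the blade towards the lip, at crop (318,355) and (405,350). That was the tenth picture, so from here I rely on the networks and numbers.

Request:
{"fn": "arm_command", "kwargs": {
  "commands": [
    {"tx": 0.02,"ty": 0,"tz": 0.008,"twist": 0},
    {"tx": 0.04,"ty": 0,"tz": 0.016,"twist": 0},
    {"tx": 0.06,"ty": 0,"tz": 0.025,"twist": 0},
    {"tx": 0.08,"ty": 0,"tz": 0.034,"twist": 0},
    {"tx": 0.1,"ty": 0,"tz": 0.042,"twist": 0},
    {"tx": 0.12,"ty": 0,"tz": 0.051,"twist": 0},
    {"tx": 0.14,"ty": 0,"tz": 0.059,"twist": 0},
    {"tx": 0.16,"ty": 0,"tz": 0.068,"twist": 0}
  ]
}}

```text
t: 19.22
eef_pos: [0.4822, 0.0038, 0.1376]
ee_rot: [-3.142, 0.0, -1.854]
force: [0.2, 0.1, -0.9]
width: 0.0178
gripper_force: 50.0
```

Request:
{"fn": "arm_command", "kwargs": {
  "commands": [
    {"tx": 0.02,"ty": 0,"tz": 0.008,"twist": 0},
    {"tx": 0.04,"ty": 0,"tz": 0.016,"twist": 0},
    {"tx": 0.06,"ty": 0,"tz": 0.025,"twist": 0},
    {"tx": 0.08,"ty": 0,"tz": 0.034,"twist": 0},
    {"tx": 0.1,"ty": 0,"tz": 0.042,"twist": 0},
    {"tx": 0.12,"ty": 0,"tz": 0.051,"twist": 0},
    {"tx": 0.14,"ty": 0,"tz": 0.058,"twist": 0},
    {"tx": 0.155,"ty": 0,"tz": 0.063,"twist": 0}
  ]
}}

```text
t: 19.88
eef_pos: [0.4712, -0.0335, 0.1218]
ee_rot: [3.141, -0.0, -1.854]
force: [0.3, 0.3, -2.5]
width: 0.0172
gripper_force: 50.0
```

```bash
cat >>h.py <<'E'
def dishes():
    for c in("scene","top"):
        im=grab_frame(c)
        for r in regions_of("dish_1",c)[:9]:
            m=r["region"];col=im[m].mean(0)
            if m.sum() and col.max()-col.min()<70 and col.mean()>110:
                a=np.argwhere(m)[:,::-1].mean(0)
                ps={z:atz(c,a,z)[:2]-HINGE for z in(.02,.1,.12)};cs=np.array([np.cos(PSI),np.sin(PSI)]);n=np.array([-cs[1],cs[0]])
                print(c,round(r["score"],2),np.round(a),np.round(col),{z:(round(p@cs,3),round(p@n,3)) for z,p in ps.items()})
E
python3 - <<'E'
from h import *
plan(rk(0,.002));dishes()
E
```

```text
t 19.88 pos [ 0.4712 -0.0335  0.1218] rpy [ 3.1413e+00 -2.0000e-04 -1.8544e+00] F [ 0.3  0.3 -2.5] w 0.0172
 tx -0.0074 ty -0.0010 tz 0.0063 tw -0.0010
scene 0.69 [306. 259.] [239. 238. 230.] {0.02: (np.float64(-0.111), np.float64(0.046)), 0.1: (np.float64(-0.178), np.float64(0.082)), 0.12: (np.float64(-0.195), np.float64(0.091))}
scene 0.42 [319. 244.] [235. 233. 222.] {0.02: (np.float64(-0.074), np.float64(-0.027)), 0.1: (np.float64(-0.144), np.float64(0.014)), 0.12: (np.float64(-0.161), np.float64(0.025))}
```

Request:
{"fn": "arm_command", "kwargs": {
  "commands": [
    {"tx": 0.015,"ty": 0,"tz": 0.005,"twist": 0},
    {"tx": 0.03,"ty": 0,"tz": 0.01,"twist": 0},
    {"tx": 0.045,"ty": 0,"tz": 0.015,"twist": 0},
    {"tx": 0.06,"ty": 0,"tz": 0.015,"twist": 0},
    {"tx": 0.075,"ty": 0,"tz": 0.015,"twist": 0},
    {"tx": 0.09,"ty": 0,"tz": 0.015,"twist": 0},
    {"tx": 0.1,"ty": 0,"tz": 0.015,"twist": 0},
    {"tx": 0.1,"ty": 0,"tz": 0.015,"twist": 0}
  ]
}}

```text
t: 20.75
eef_pos: [0.4644, -0.0574, 0.1184]
ee_rot: [-3.142, -0.0, -1.855]
force: [1.0, -0.4, -2.3]
width: 0.0176
gripper_force: 50.0
```

Request:
{"fn": "arm_command", "kwargs": {
  "commands": [
    {"tx": 0,"ty": 0,"tz": -0.06,"twist": 0},
    {"tx": 0,"ty": 0,"tz": -0.14,"twist": 0},
    {"tx": 0,"ty": 0,"tz": -0.22,"twist": 0},
    {"tx": 0,"ty": 0,"tz": -0.3,"twist": 0},
    {"tx": 0,"ty": 0,"tz": -0.38,"twist": 0},
    {"tx": 0.08,"ty": 0,"tz": -0.46,"twist": 0},
    {"tx": 0.18,"ty": 0,"tz": -0.5,"twist": 0},
    {"tx": 0.3,"ty": 0,"tz": -0.5,"twist": 0}
  ]
}}

```text
t: 21.42
eef_pos: [0.445, -0.129, 0.2462]
ee_rot: [-3.137, 0.001, -1.852]
force: [0.7, -1.2, -2.0]
width: 0.0173
gripper_force: 50.0
```

```bash
python3 - <<'E'
from h import *
plan((.5,-.3,.22,-2.1),(.5124,-.356,.1,-2.2266));dishes()
E
```

```text
t 21.42 pos [ 0.445  -0.129   0.2462] rpy [-3.1367e+00  1.4000e-03 -1.8518e+00] F [ 0.7 -1.2 -2. ] w 0.0173
 tx 0.5960 ty -0.4009 tz 0.1048 tw 0.0790
 tx 0.1683 ty -0.1559 tz 0.4800 tw 0.0403
scene 0.71 [288. 200.] [187. 187. 185.] {0.02: (np.float64(0.185), np.float64(-0.05)), 0.1: (np.float64(0.097), np.float64(-0.007)), 0.12: (np.float64(0.075), np.float64(0.004))}
scene 0.64 [326. 252.] [241. 240. 233.] {0.02: (np.float64(-0.118), np.float64(-0.026)), 0.1: (np.float64(-0.185), np.float64(0.015)), 0.12: (np.float64(-0.202), np.float64(0.025))}
scene 0.63 [320. 243.] [238. 235. 225.] {0.02: (np.float64(-0.072), np.float64(-0.032)), 0.1: (np.float64(-0.142), np.float64(0.01)), 0.12: (np.float64(-0.16), np.float64(0.02))}
scene 0.46 [306. 258.] [241. 239. 231.] {0.02: (np.float64(-0.11), np.float64(0.045)), 0.1: (np.float64(-0.177), np.float64(0.081)), 0.12: (np.float64(-0.194), np.float64(0.09))}
top 0.69 [334. 202.] [217. 207. 184.] {0.02: (np.float64(-0.074), np.float64(-0.039)), 0.1: (np.float64(-0.073), np.float64(-0.032)), 0.12: (np.float64(-0.073), np.float64(-0.031))}
top 0.5 [347. 201.] [237. 227. 203.] {0.02: (np.float64(-0.113), np.float64(-0.052)), 0.1: (np.float64(-0.109), np.float64(-0.044)), 0.12: (np.float64(-0.108), np.float64(-0.042))}
```

The three dishes are seen in the bin, and both cameras agree at floor height. Now I'll return the rake.

Request:
{"fn": "arm_command", "kwargs": {
  "commands": [
    {"tx": 0.075,"ty": -0.05,"tz": 0,"twist": 0.01},
    {"tx": 0.15,"ty": -0.1,"tz": 0.01,"twist": 0.02},
    {"tx": 0.225,"ty": -0.15,"tz": 0.02,"twist": 0.03},
    {"tx": 0.3,"ty": -0.2,"tz": 0.04,"twist": 0.04},
    {"tx": 0.375,"ty": -0.25,"tz": 0.06,"twist": 0.05},
    {"tx": 0.45,"ty": -0.3,"tz": 0.08,"twist": 0.06},
    {"tx": 0.525,"ty": -0.35,"tz": 0.09,"twist": 0.07},
    {"tx": 0.596,"ty": -0.4,"tz": 0.105,"twist": 0.079}
  ]
}}

```text
t: 22.28
eef_pos: [0.4987, -0.3002, 0.2164]
ee_rot: [3.141, -0.0, -2.103]
force: [1.1, 0.5, -2.0]
width: 0.0175
gripper_force: 50.0
```

```bash
python3 - <<'E'
from h import *
grab_frame("top");plan((.5124,-.356,.12,-2.2266),(.5124,-.356,.034,-2.2266))
E
```

```text
t 22.33 pos [ 0.4996 -0.3028  0.2151] rpy [ 3.1403e+00 -1.5000e-03 -2.1056e+00] F [ 3.2 -3.3 -1.4] w 0.0175
 tx 0.1571 ty -0.1526 tz 0.3806 tw 0.0385
 tx -0.0000 ty 0.0000 tz 0.3440 tw -0.0000
```

Request:
{"fn": "arm_command", "kwargs": {
  "commands": [
    {"tx": 0.03,"ty": -0.03,"tz": 0.05,"twist": 0.007},
    {"tx": 0.06,"ty": -0.06,"tz": 0.1,"twist": 0.014},
    {"tx": 0.09,"ty": -0.09,"tz": 0.16,"twist": 0.021},
    {"tx": 0.12,"ty": -0.12,"tz": 0.22,"twist": 0.029},
    {"tx": 0.157,"ty": -0.153,"tz": 0.28,"twist": 0.0385},
    {"tx": 0.157,"ty": -0.153,"tz": 0.33,"twist": 0.0385},
    {"tx": 0.157,"ty": -0.153,"tz": 0.38,"twist": 0.0385},
    {"tx": 0.157,"ty": -0.153,"tz": 0.38,"twist": 0.0385}
  ]
}}

```text
t: 23.0
eef_pos: [0.509, -0.352, 0.1177]
ee_rot: [3.136, -0.001, -2.225]
force: [-0.2, 0.7, -2.8]
width: 0.0177
gripper_force: 50.0
```

```bash
python3 - <<'E'
from h import *
grab_frame("top");plan();grab_frame("top");plan((.5124,-.356,.034,-2.2266))
E
```

```text
t 23.05 pos [ 0.5097 -0.3523  0.1195] rpy [ 3.1373e+00 -1.2000e-03 -2.2238e+00] F [ 0.4 -0.5 -1.3] w 0.0176
t 23.1 pos [ 0.5106 -0.3527  0.121 ] rpy [ 3.1396e+00 -8.0000e-04 -2.2233e+00] F [ 0.3 -0.1 -1.6] w 0.0175
 tx 0.0060 ty -0.0137 tz 0.3479 tw 0.0011
```

Request:
{"fn": "arm_command", "kwargs": {
  "commands": [
    {"tx": 0.005,"ty": -0.006,"tz": 0.06,"twist": 0.001},
    {"tx": 0.005,"ty": -0.012,"tz": 0.12,"twist": 0.001},
    {"tx": 0.005,"ty": -0.012,"tz": 0.18,"twist": 0.001},
    {"tx": 0.005,"ty": -0.012,"tz": 0.24,"twist": 0.001},
    {"tx": 0.005,"ty": -0.012,"tz": 0.29,"twist": 0.001},
    {"tx": 0.005,"ty": -0.012,"tz": 0.325,"twist": 0.001},
    {"tx": 0.005,"ty": -0.012,"tz": 0.34,"twist": 0.001},
    {"tx": 0.005,"ty": -0.012,"tz": 0.34,"twist": 0.001}
  ]
}}

```text
t: 23.77
eef_pos: [0.5126, -0.3558, 0.0368]
ee_rot: [3.141, -0.0, -2.226]
force: [0.4, 0.2, -1.3]
width: 0.0174
gripper_force: 50.0
```

```bash
python3 - <<'E'
from h import *
for _ in range(3): grab_frame("top");plan((.5124,-.356,.0325,-2.2266))
E
```

```text
t 23.82 pos [ 0.5129 -0.356   0.0375] rpy [-3.1412e+00 -1.0000e-04 -2.2263e+00] F [-0.6  0.4 -1.6] w 0.0178
 tx 0.0013 ty 0.0017 tz 0.0199 tw 0.0001
t 23.87 pos [ 0.5132 -0.3561  0.0379] rpy [-3.1405e+00  1.0000e-04 -2.2262e+00] F [-0.1  0.3 -2.3] w 0.0174
 tx 0.0016 ty 0.0029 tz 0.0215 tw 0.0001
t 23.92 pos [ 0.5133 -0.3562  0.0381] rpy [-3.1401e+00  3.0000e-04 -2.2262e+00] F [-0.1  0.1 -2.2] w 0.0176
 tx 0.0016 ty 0.0033 tz 0.0223 tw 0.0001
```

Descend gently until there is contact.

Request:
{"fn": "arm_command", "kwargs": {
  "commands": [
    {"tx": 0.002,"ty": 0.002,"tz": 0.004,"twist": 0},
    {"tx": 0.002,"ty": 0.002,"tz": 0.008,"twist": 0},
    {"tx": 0.002,"ty": 0.002,"tz": 0.012,"twist": 0},
    {"tx": 0.002,"ty": 0.002,"tz": 0.016,"twist": 0},
    {"tx": 0.002,"ty": 0.002,"tz": 0.02,"twist": 0},
    {"tx": 0.002,"ty": 0.002,"tz": 0.022,"twist": 0},
    {"tx": 0.002,"ty": 0.002,"tz": 0.022,"twist": 0},
    {"tx": 0.002,"ty": 0.002,"tz": 0.022,"twist": 0}
  ]
}}

```text
t: 24.58
eef_pos: [0.512, -0.3561, 0.033]
ee_rot: [-3.141, -0.0, -2.226]
force: [-4.2, 3.2, 9.4]
width: 0.0178
gripper_force: 50.0
```

```bash
python3 - <<'E'
from h import *
for _ in range(2): grab_frame("top");plan((.5124,-.356,.0325,-2.2266))
E
```

```text
t 24.63 pos [ 0.5119 -0.3561  0.0329] rpy [-3.1410e+00 -1.0000e-04 -2.2262e+00] F [-3.4  3.  10.1] w 0.0176
 tx -0.0015 ty -0.0011 tz 0.0018 tw 0.0001
t 24.68 pos [ 0.512  -0.3561  0.0329] rpy [-3.1410e+00 -1.0000e-04 -2.2261e+00] F [-4.   3.3 10.1] w 0.0179
 tx -0.0014 ty -0.0011 tz 0.0018 tw 0.0001
```

On the bench at the same height as before. Ease off, release, then rise straight.

Request:
{"fn": "arm_command", "kwargs": {
  "commands": [
    {"tx": 0,"ty": 0,"tz": -0.005,"twist": 0},
    {"tx": 0,"ty": 0,"tz": -0.005,"twist": 0},
    {"tx": 0,"ty": 0,"tz": -0.005,"twist": 0},
    {"tx": 0,"ty": 0,"tz": -0.005,"twist": 0},
    {"tx": 0,"ty": 0,"tz": -0.005,"twist": 0},
    {"tx": 0,"ty": 0,"tz": -0.005,"twist": 0},
    {"tx": 0,"ty": 0,"tz": -0.005,"twist": 0},
    {"tx": 0,"ty": 0,"tz": -0.005,"twist": 0}
  ],
  "claw": 0.45
}}

```text
t: 25.35
eef_pos: [0.5118, -0.3561, 0.0327]
ee_rot: [3.141, -0.0, -2.227]
force: [0.1, 0.0, 0.3]
width: 0.0393
gripper_force: 0.0
```

Request:
{"fn": "arm_command", "kwargs": {
  "commands": [
    {"tx": 0,"ty": 0,"tz": -0.03,"twist": 0},
    {"tx": 0,"ty": 0,"tz": -0.08,"twist": 0},
    {"tx": 0,"ty": 0,"tz": -0.15,"twist": 0},
    {"tx": 0,"ty": 0,"tz": -0.25,"twist": 0},
    {"tx": 0,"ty": 0,"tz": -0.35,"twist": 0},
    {"tx": 0,"ty": 0,"tz": -0.48,"twist": 0},
    {"tx": 0,"ty": 0,"tz": -0.6,"twist": 0},
    {"tx": 0,"ty": 0,"tz": -0.72,"twist": 0}
  ]
}}

```text
t: 26.02
eef_pos: [0.5116, -0.356, 0.2152]
ee_rot: [-3.141, 0.0, -2.227]
force: [1.5, 0.2, 0.1]
width: 0.0391
gripper_force: 0.0
```

```bash
python3 - <<'E'
from h import *
plan((.35,-.5,.24,-2.2266))
E
```

```text
t 26.02 pos [ 0.5116 -0.356   0.2152] rpy [-3.1409e+00  1.0000e-04 -2.2265e+00] F [1.5 0.2 0.1] w 0.0391
 tx 0.8506 ty 0.1612 tz -0.0994 tw 0.0000
```

Move clear and check everything with the networks.

Request:
{"fn": "arm_command", "kwargs": {
  "commands": [
    {"tx": 0.1,"ty": 0.02,"tz": -0.01,"twist": 0},
    {"tx": 0.2,"ty": 0.04,"tz": -0.02,"twist": 0},
    {"tx": 0.31,"ty": 0.06,"tz": -0.04,"twist": 0},
    {"tx": 0.42,"ty": 0.08,"tz": -0.05,"twist": 0},
    {"tx": 0.53,"ty": 0.1,"tz": -0.06,"twist": 0},
    {"tx": 0.64,"ty": 0.12,"tz": -0.08,"twist": 0},
    {"tx": 0.75,"ty": 0.14,"tz": -0.09,"twist": 0},
    {"tx": 0.85,"ty": 0.16,"tz": -0.1,"twist": 0}
  ]
}}

```text
t: 26.68
eef_pos: [0.3493, -0.501, 0.2389]
ee_rot: [-3.141, -0.0, -2.227]
force: [0.3, -1.1, 0.2]
width: 0.0395
gripper_force: 0.0
```

```bash
python3 - <<'E'
from h import *
np.set_printoptions(precision=4,suppress=True)
plan();dishes()
r=[x for x in spot_point("rake","scene")[:1]];print("rake",[(x["uv"],x["score"]) for x in r],"was 399-401,287-289")
r=spot_point("rake","top")[:2];print("rake top",[(x["uv"],x["score"]) for x in r])
for q in("canister","tray_handle","bin","rake_grip"):
    for c in("scene","top"): print(q,c,[(np.array(x["uv"]),round(x["score"],2)) for x in spot_point(q,c)[:1]])
for a in(0,.3,.4): 
    p=[*onst(.17*np.cos(a)-.058*np.sin(a)),.105+.17*np.sin(a)+.058*np.cos(a)];print(a,proj("scene",p),proj("top",p))
E
```

```text
t 26.68 pos [ 0.3493 -0.501   0.2389] rpy [-3.1407 -0.0001 -2.2267] F [ 0.3 -1.1  0.2] w 0.0395
scene 0.75 [326. 251.] [243. 242. 237.] {0.02: (np.float64(-0.117), np.float64(-0.028)), 0.1: (np.float64(-0.184), np.float64(0.014)), 0.12: (np.float64(-0.201), np.float64(0.024))}
scene 0.6 [305. 259.] [243. 243. 237.] {0.02: (np.float64(-0.11), np.float64(0.047)), 0.1: (np.float64(-0.178), np.float64(0.083)), 0.12: (np.float64(-0.194), np.float64(0.092))}
scene 0.58 [319. 243.] [234. 232. 222.] {0.02: (np.float64(-0.073), np.float64(-0.03)), 0.1: (np.float64(-0.143), np.float64(0.012)), 0.12: (np.float64(-0.16), np.float64(0.022))}
top 0.7 [289. 201.] [209. 209. 207.] {0.02: (np.float64(0.062), np.float64(-0.005)), 0.1: (np.float64(0.054), np.float64(-0.0)), 0.12: (np.float64(0.052), np.float64(0.001))}
top 0.61 [346. 207.] [248. 238. 216.] {0.02: (np.float64(-0.115), np.float64(-0.035)), 0.1: (np.float64(-0.112), np.float64(-0.028)), 0.12: (np.float64(-0.111), np.float64(-0.027))}
top 0.56 [334. 205.] [235. 225. 204.] {0.02: (np.float64(-0.078), np.float64(-0.03)), 0.1: (np.float64(-0.077), np.float64(-0.024)), 0.12: (np.float64(-0.076), np.float64(-0.022))}
top 0.51 [336. 229.] [249. 240. 219.] {0.02: (np.float64(-0.102), np.float64(0.043)), 0.1: (np.float64(-0.099), np.float64(0.044)), 0.12: (np.float64(-0.099), np.float64(0.045))}
rake [([397.7, 287.6], 0.46)] was 399-401,287-289
rake top [([430.4, 196.0], 0.83)]
canister scene [(array([425.5, 289.8]), 0.46)]
canister top [(array([445.5, 174.4]), 0.77)]
tray_handle scene [(array([277.8, 163.6]), 0.89)]
tray_handle top [(array([256.3, 186.4]), 0.84)]
bin scene [(array([315.4, 258.3]), 0.89)]
bin top []
rake_grip scene []
rake_grip top [(array([446.2, 203.4]), 0.58)]
0 [275.3839 175.6619] [247.1878 187.8269]
0.3 [277.7442 168.0161] [252.7141 188.2727]
0.4 [279.0185 166.2758] [255.9069 188.8197]
```

```bash
python3 -c "
from station import *
print(job_done())"
```

```text
the job is handed in; nothing more can be done
None
```

I handed the job in at about 27 s: the tray is tilted to its stop, all three dishes are in the bin, and the rake stands back where I picked it up. At the end I checked the dishes, tray, rake and canister with the detectors rather than by eye, as my ten pictures were used up; I didn't check the amber bottle or the tape.

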